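Pack the creature touch-up kit

TASK

Pick the yellow horn out of the cluttered wooden crate and lay it flat in the blue-lined compartment of the black case, then stand the red-capped paint pot upright in the white-lined compartment. Then gently lower the case's lid until it is fully closed. Leave the other castings in the crate and do not disturb the other things on the bench.

Things in the scene. Friction and masses are not known exactly. Their poses are not given: they have to be found in the camera images.
- horn: THE TARGET: loose yellow resin horn lying flat in the crate, about 70 g. Origin: underside, below the shank, near the centre of mass (grip there). Round shank 30 mm thick along x from -60 to +20 mm, axis at y = 0, 15 mm above the origin; a tapering tip then bends to +y, ending at x 82, y 49. +x to the tip, +z up. Outline: x -60 to 82, y -15 to 50, z 0 to 30 mm.
- grey_horn: grey horn, same shape as the yellow one, lying in the crate; not wanted. Same origin and axes.
- blue_horn: blue horn, same shape as the yellow one, lying in the crate; not wanted. Same origin and axes.
- eye_a: green glass eye blank, a low dome 27 mm in diameter and 15 mm tall, loose in the crate; not wanted. Origin: centre of its flat underside.
- eye_b: amber glass eye blank, as the green one; not wanted.
- crate: open wooden crate, fixed to the bench, outside 216 x 296 x 60 mm (x, y, z), walls and floor 8 mm thick, holding three horns side by side about 80 mm apart (along its y) and two eye blanks. Origin: centre of its underside, z up.
- case: black case, fixed to the bench, outside 190 x 240 x 60 mm (its x, y, z), walls, floor and divider 5 mm. Its +x side has the lid hinge and faces the robot's left. A divider along x at y = 0, as tall as the walls, makes two compartments, each 180 (x) by 112 (y) and 55 mm deep. Origin: centre of its underside, z up.
- horn_bay (a point): centre of the floor of the blue-lined compartment, 5 mm above the bench; axes as the case's; the compartment reaches 90 mm either way along x and 56 mm along y.
- pot_bay (a point): centre of the floor of the white-lined compartment; axes and size as for horn_bay.
- lid (a joint): hinge angle of the case's grey lid in rad: 0 = fully closed, grows as it opens; starts standing open at about 1.5 to 1.75. The hinge is stiff: the lid stays at any angle and has to be pushed all the way down (about 1 to 2 N at its free edge).
- lid_hinge (a point): middle of the hinge line (along the case's y) at the case's +x rim, 60 mm above the bench; axes turn with the lid. At angle q the lid runs 190 mm from here: -cos q along the case's x, sin q up; 8 mm thick towards its outer side (up when closed), 240 mm wide. Open, its free edge is about 250 mm above the bench.
- lid_handle (a point): middle of the head of the black knob on the lid's outer face: 35 mm off the face, 160 mm from the hinge, in the middle of the width. The head is 28 mm across; the knob stands 43 mm off the face in all.
- red_pot: THE TARGET POT: small paint pot standing upright on the bench: white body with a red cap, plain cylinder 38 mm in diameter, 45 mm tall, loose, about 60 g. Origin: centre of its underside, z up.
- green_pot: small paint pot standing upright on the bench: white body with a green cap, plain cylinder 38 mm in diameter, 45 mm tall, loose, about 60 g. Origin: centre of its underside, z up. Not wanted; stays where it is.
- tape: bystander: roll of paper tape, 90 mm in diameter, 45 mm tall, lying flat on the far side of the bench.
- spray_can: bystander: spray can, 60 mm in diameter, 190 mm tall, standing on the bench. Origin under its centre.
- modelling_tool: bystander: spatula-like modelling tool lying on the far side of the bench.

How it is judged:
By the outcome, as a careful person would: the job done as asked, in the order asked, and still so for the second after the job is handed in, with the robot touching nothing.
It also fails if it takes over 72 s, if anything falls off the work surface, if the arm or the gripper's body presses on something with over 40 N, if the wrist force passes 120 N, or if a joint passes its speed limit or range.

ROBOT

A 6-joint arm with a two-finger parallel gripper is mounted at the origin on the work surface. World frame = base frame: x ahead of the robot, y to its left, z up, the work surface at z = 0. Lengths are in m, angles in rad, forces in N, time in s.
With the tool pointing down it reaches from about 0.3 to 1 m from the base axis. Payload 5.1 kg.
Tool frame: the origin (TCP) lies at the very end of the fingers, on their centre line; the grasp point (between the pads) lies 19 mm behind it (env.grip_point_offset is the distance from the TCP to the grasp point, in m); z points along the fingers, y is the line along which they close (so a half turn about z gives the same grasp; the last joint's range is limited). The gripper opens to 95 mm and grips with 3 to 60 N. Pads are 20 mm wide; open, the fingers measure 119 mm over their backs; the gripper's body (75 mm by 180 mm) begins 59 mm behind the grasp point.
Start: joints at [-1.22, 0.124, 1.65, -0, 1.367, -0.083], TCP at [0.273, -0.59, 0.215] pointing down, gripper open.
Joint ranges: [-2.61, 2.61], [-1.02, 2.33], [0.03, 2.71], [-1.35, 4.49], [0.32, 2.68], [-2.91, 2.91]. Speed limits (rad/s): [2.57, 2.57, 3.14, 3.14, 3.14, 3.14].

INTERFACE

Orientations are given as a unit quaternion [w, x, y, z].
In Python, from rig import env gives the robot as it stands. The module is installed in compiled form; this text tells all that it offers.
- The arm moves only by the tool play_rows, never from a script. Its argument "increments" is text: rows parted by semicolons, each of 7 numbers parted by spaces: the shift along the world's x, y, z in mm, then the turn, a rotation vector about the world's x, y, z in degrees, then the closure, from -1 (fully open) to 1 (shut). A call has exactly 10 rows; each row is the pose to reach, as a shift and turn from the pose commanded when the call began; what a row does not reach only later rows make up. A row lasts 1/8 s, in which the tool goes at most 62.5 mm and 10.7 degrees, less where a joint would pass 70% of its speed; a pose out of reach is approached as far as the arm can. A call with a gripper value outside its range is refused whole. The fingers move at their own pace and stop on an object; "grip_force" is the grip in N (left out, the last holds). Time passes only in rows, so rows that repeat a pose let the fingers close, or fill a call up. It gives the time, the measured TCP pose, the force, the opening and the grip force at its end, in the units of the state.
- env.read_state(): the state, without advancing time (a new reading comes with each control period).
- env.read_camera(name): name is "side" or "top" or "wrist"; returns a dict with "color" (384x512x3 uint8, red, green, blue), "mtx" (3x3 intrinsics, pixels), "T" (4x4, takes a point from camera to world coordinates). Camera axes: x right, y up, looking along -z (the intrinsics and any distortion apply to the point x, -y, -z); pixel columns grow to the right and rows downward; lengths in m; the calibration is good to about 2 mm. The wrist camera is an equidistant fisheye: a pixel r from the principal point sees the ray r / f radians off the axis. A picture is of the moment at which its call begins. There is no depth.
- env.finish_job(): hands the job in; it is judged then, once.
The state is a dict: "time_s": time; "joint_pos": joint angles; "dq": joint speeds; "joint_efforts": joint torques, N m; "ee_pos": TCP position; "ee_rot": TCP orientation; "wrist_force": force on the tool from outside, world axes, zero at the start; "wrist_torque": the same for the moment, N m; "gripper_width": finger opening in m; "grip_force": force on a finger pad.
Only numpy, scipy, OpenCV 4.12 (cv2) and the standard library are available. Lean on these libraries where they do the work, as an engineer would, in place of code of your own. Each camera call takes 0.05 s, during which the arm holds its last target. There are 200 camera calls.

## Working session

There is one attempt and no reset: what is moved stays moved. The work goes in short steps, Python scripts to look and compute and a tool call to move; the robot and the scene stay as the last step left them, time stands still between calls to the robot, and variables do not carry over. Pictures are saved under pics/ and viewed, at most 13 in all, crops included, and the job is handed in when it is done.

Besides the shell and the picture viewer there is one more tool, called after "Call:" as a command line: name --argument value ..., lists and objects as JSON in quotes. play_rows: Moves the arm, as the interface text tells. Its arguments: {"type":"object","properties":{"increments":{"type":"string"},"grip_force":{"type":"number"}},"required":["increments"]}

```bash
mkdir -p pics; cat > h.py <<'E'
import numpy as np, cv2
from rig import env
def snap(n,f):
    c=env.read_camera(n); cv2.imwrite('pics/'+f+'.png',cv2.cvtColor(c['color'],cv2.COLOR_RGB2BGR)); np.savez('pics/'+f,mtx=c['mtx'],T=c['T']); return c
def up(f,uv,z):
    """pixel -> world at height z (pinhole cams)"""
    d=np.load('pics/'+f+'.npz'); K,T=d['mtx'],d['T']
    r=np.linalg.inv(K)@[uv[0],uv[1],1]; r=T[:3,:3]@[r[0],-r[1],-r[2]]; o=T[:3,3]
    return (o+r*(z-o[2])/r[2])
E
python3 - <<'E'
from h import *
for n in('top','side'):
    c=snap(n,n+'0'); print(c['mtx'],c['T'].round(3),c.keys())
    im=cv2.imread(f'pics/{n}0.png'); cv2.imwrite(f'pics/{n}0b.png',cv2.resize(im,(800,600),interpolation=cv2.INTER_CUBIC))
print(env.read_state())
E
```

```text
[[365.11331867   0.         256.20242662]
 [  0.         365.11331867 187.59142907]
 [  0.           0.           1.        ]] [[ 0.024  0.985 -0.173  0.448]
 [-0.999  0.029  0.028 -0.001]
 [ 0.033  0.172  0.985  0.975]
 [ 0.     0.     0.     1.   ]] dict_keys(['color', 'mtx', 'T'])
[[491.46480761   0.         240.72513302]
 [  0.         491.46480761 193.9466628 ]
 [  0.           0.           1.        ]] [[ 0.958  0.221 -0.185  0.353]
 [-0.288  0.707 -0.645 -0.834]
 [-0.011  0.671  0.741  1.026]
 [ 0.     0.     0.     1.   ]] dict_keys(['color', 'mtx', 'T'])
{'time_s': 0.1, 'joint_pos': array([-1.21957540e+00,  1.24452401e-01,  1.65152270e+00, -3.47846972e-05,
        1.36748851e+00, -8.25905885e-02]), 'dq': array([-0.00067028, -0.00217908, -0.00201981, -0.00025222,  0.00012244,
        0.00109129]), 'joint_efforts': array([ 4.57868664e-04, -4.18881261e+01, -3.61096072e+01,  7.76928244e-02,
        4.61628602e-02, -6.50361881e-05]), 'ee_pos': array([ 0.27298815, -0.58926425,  0.21351058]), 'ee_rot': array([-9.24774971e-04,  9.76566846e-01,  2.15212269e-01, -1.42149313e-04]), 'wrist_force': array([ 0.16529838, -0.69434971, -0.12560475]), 'wrist_torque': array([ 0.01771569, -0.05444568, -0.07244571]), 'grip_force': 0.0, 'gripper_width': 0.0948821067442772}
```

View pics/top0b.png

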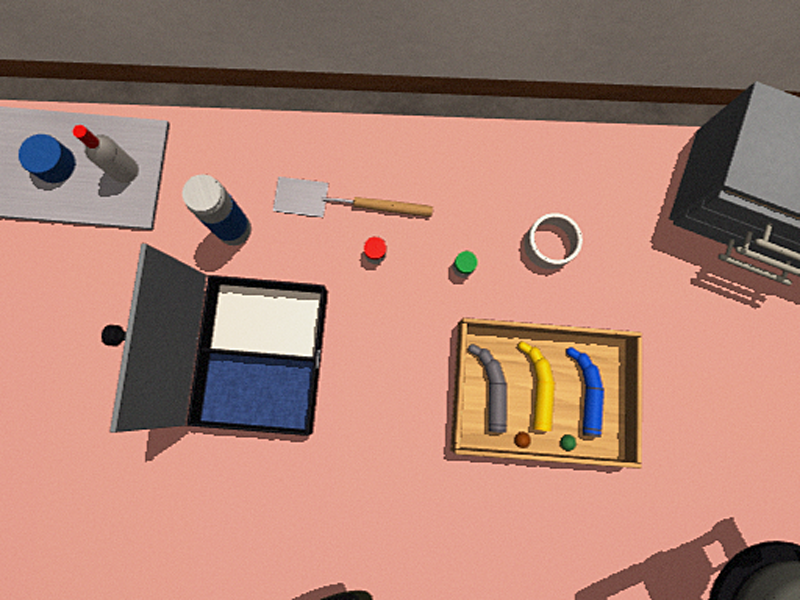

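View pics/side0b.png

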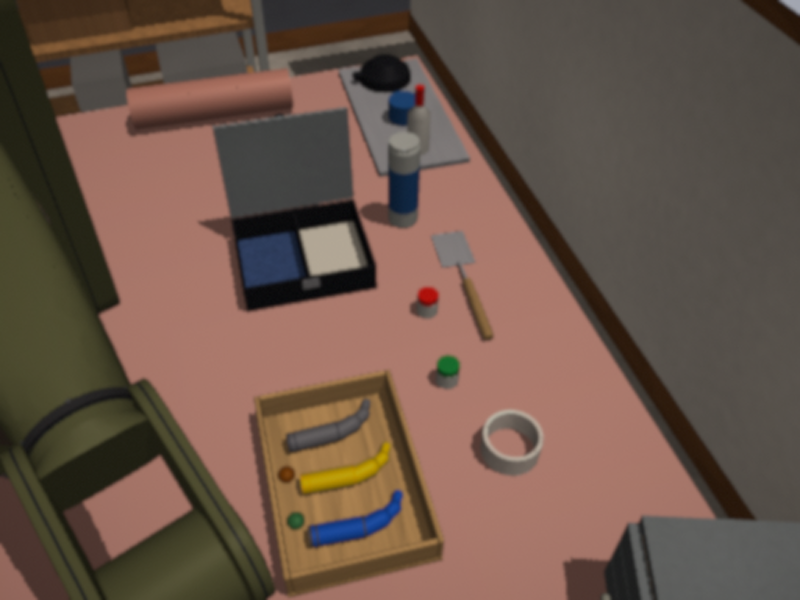

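The top view shows the crate at the right (yellow horn shank about (544,405), tip (522,344), all in the 800-px scale). The red pot is at (375,248), the case at (200–327, 275–437) with its lid open to the left, and the spray can near (240,235). Next I'll enlarge crops.

```bash
python3 - <<'E'
import cv2
im=cv2.imread('pics/top0.png')
def crop(x,y,w,h,s,f):
    c=cv2.resize(im[y:y+h,x:x+w],None,fx=s,fy=s,interpolation=cv2.INTER_CUBIC)
    for i in range(0,w,20): cv2.putText(c,str(x+i),(i*s,10),0,.35,(0,0,0),1); cv2.line(c,(i*s,12),(i*s,18),(0,0,0),1)
    for i in range(0,h,20): cv2.putText(c,str(y+i),(0,i*s+4),0,.35,(0,0,0),1)
    cv2.imwrite('pics/'+f,c)
crop(60,100,200,150,4,'c1.png'); crop(280,195,140,110,5,'c2.png')
E
```

```text
(no output)
```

View pics/c1.png

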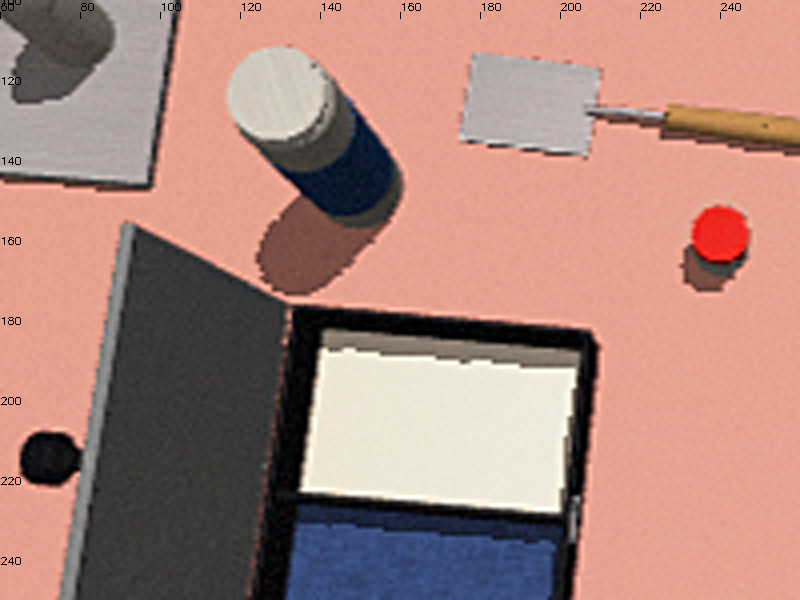

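View pics/c2.png

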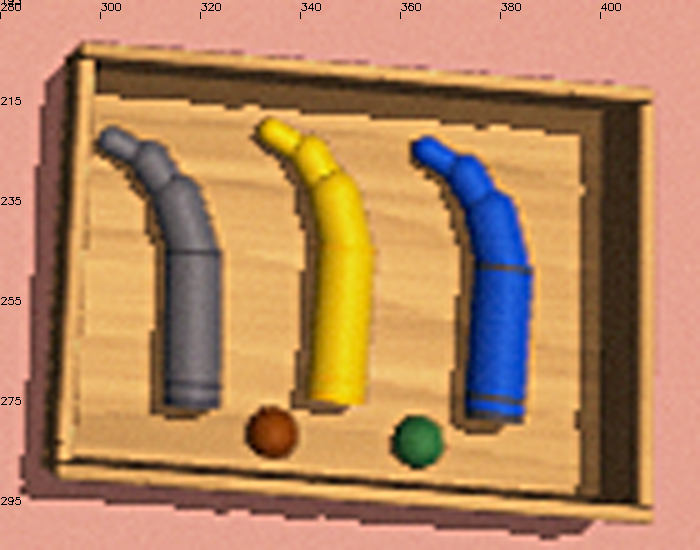

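```bash
python3 - <<'E'
from h import *
c1=lambda u,v:(60+u/4,100+v/4); c2=lambda u,v:(280+u/5,195+v/5); b=lambda u,v:(u/1.5625,v/1.5625)
P=lambda n,uv,z:print(n,up('top0',uv,z).round(4))
P('horn end',c2(339,403),.023);P('horn joint',c2(345.5,245),.023);P('tip',c2(262,131),.023);P('grey mid',c2(193,330),.023);P('blue mid',c2(499,340),.023)
P('amber',c2(272,432),.015)
P('red',c1(720,233),.045);P('can base',c1(365,190),0);P('can top',c1(280,95),.19)
P('hinge far',c1(290,305),.06);P('far right',c1(597,333),.06);P('near right',b(313,437),.06);P('near left',b(190,428),.06)
P('div right',c1(572,515),.06);P('div left',c1(285,494),.06)
P('lid free far',c1(127,225),.25);P('lid free near',b(114,431),.25);P('knob',c1(50,458),.21)
for n,uv in(('crate a',c2(85,45)),('b',c2(652,92)),('c',c2(652,515)),('d',c2(60,470))):P(n,uv,.06)
E
```

```text
horn end [ 0.3936 -0.2687  0.023 ]
horn joint [ 0.4738 -0.2737  0.023 ]
tip [ 0.532  -0.2306  0.023 ]
grey mid [ 0.4286 -0.1936  0.023 ]
blue mid [ 0.4272 -0.3527  0.023 ]
amber [ 0.3779 -0.2358  0.015 ]
red [0.6885 0.0166 0.045 ]
can base [0.7226 0.2612 0.    ]
can top [0.7223 0.2609 0.19  ]
hinge far [0.629  0.2866 0.06  ]
far right [0.6168 0.0922 0.06  ]
near right [0.3782 0.1029 0.06  ]
near left [0.3877 0.293  0.06  ]
div right [0.5013 0.1024 0.06  ]
div left [0.5097 0.2799 0.06  ]
lid free far [0.6301 0.3115 0.25  ]
lid free near [0.3947 0.3232 0.25  ]
knob [0.515  0.3555 0.21  ]
crate a [ 0.5699 -0.1318  0.06  ]
b [ 0.5539 -0.4223  0.06  ]
c [ 0.3456 -0.412   0.06  ]
d [ 0.3609 -0.1206  0.06  ]
```

The crops show the yellow shank running from crop pixel (339,403) to (345,245), the red cap centre at (720,233), and the case rim corners. That puts the horn origin near (0.4535, -0.2725) with yaw -3.6°. First I'll move above the horn.

Call:
play_rows --increments "18 32 0 0 0 -3 -0.37;45 79 0 0 0 -8 -0.37;72 127 0 0 0 -14 -0.37;99 174 0 0 0 -19 -0.37;126 222 0 0 0 -24 -0.37;150 263 -10 0 0 -28 -0.37;168 295 -30 0 0 -28.6 -0.37;180 317 -60 0 0 -28.6 -0.37;180 317 -80 0 0 -28.6 -0.37;180 317 -80 0 0 -28.6 -0.37"

```text
time_s: 1.35
ee_pos: [0.4517, -0.2723, 0.1324]
ee_rot: [-0.001, 0.999, -0.033, -0.002]
wrist_force: [0.2, -0.3, 1.7]
gripper_width: 0.0653
grip_force: 0.0
```

```bash
python3 - <<'E'
from h import *
s=env.read_state();print(s['time_s'],s['ee_pos'],s['ee_rot'],s['gripper_width'],s['wrist_force'])
c=snap('wrist','w1'); print(c['mtx'],c['T'].round(3))
E
```

```text
1.35 [ 0.45174733 -0.27229723  0.13242642] [-0.00108487  0.99946308 -0.03269293 -0.00188455] 0.06533684536006996 [ 0.22836609 -0.33633012  1.67647541]
[[297.31863964   0.         250.91341298]
 [  0.         297.31863964 189.87515718]
 [  0.           0.           1.        ]] [[-0.064  0.965  0.256  0.523]
 [-0.998 -0.062 -0.019 -0.278]
 [-0.002 -0.256  0.967  0.302]
 [ 0.     0.     0.     1.   ]]
```

View pics/w1.png

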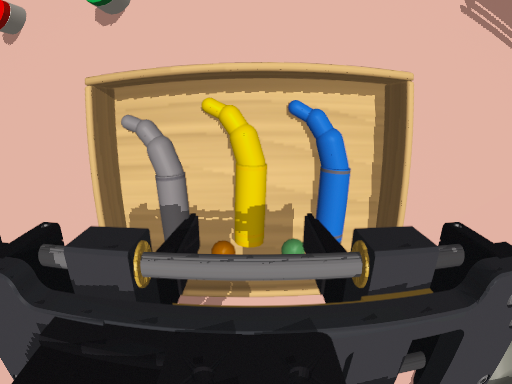

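The wrist view shows the horn shank (x≈251) centred between the fingertips (193 and 307, row 215). Descend and grip.

Call:
play_rows --increments "1 0 -25 0 0 0 -0.37;2 0 -55 0 0 0 -0.37;2 0 -85 0 0 0 -0.37;2 0 -105 0 0 0 -0.37;2 0 -118 0 0 0 -0.37;2 0 -118 0 0 0 -0.37;2 0 -118 0 0 0 1;2 0 -118 0 0 0 1;2 0 -118 0 0 0 1;2 0 -118 0 0 0 1" --grip_force 20

```text
time_s: 2.65
ee_pos: [0.4553, -0.2728, 0.017]
ee_rot: [0.0, 0.999, -0.033, 0.0]
wrist_force: [0.8, 0.7, 0.0]
gripper_width: 0.0303
grip_force: 0.2
```

Call:
play_rows --increments "0 0 0 0 0 0 1;0 0 0 0 0 0 1;0 0 0 0 0 0 1;0 0 10 0 0 0 1;0 0 30 0 0 0 1;0 0 60 0 0 0 1;0 0 95 0 0 0 1;0 0 125 0 0 0 1;0 0 140 0 0 0 1;0 0 140 0 0 0 1"

```text
time_s: 3.9
ee_pos: [0.4556, -0.2732, 0.1577]
ee_rot: [0.001, 0.999, -0.033, 0.001]
wrist_force: [-0.5, -0.5, -0.5]
gripper_width: 0.0295
grip_force: 20.0
```

The horn is held (29.5 mm, 20 N). Next: carry it over the blue bay, turning +91°.

Call:
play_rows --increments "0 25 0 0 0 9 1;0 65 0 0 0 19 1;0 110 0 0 0 29 1;0 155 0 0 0 39 1;0 200 0 0 0 49 1;0 245 0 0 0 59 1;0 285 0 0 0 69 1;0 320 0 0 0 79 1;0 350 0 0 0 87 1;0 370 0 0 0 91 1"

```text
time_s: 5.15
ee_pos: [0.4538, 0.0984, 0.1545]
ee_rot: [-0.001, 0.722, 0.691, -0.001]
wrist_force: [0.7, -0.8, -0.7]
gripper_width: 0.0298
grip_force: 20.0
```

Call:
play_rows --increments "0 20 0 0 0 0 1;0 45 0 0 0 0 1;0 65 0 0 0 0 1;-1 82 0 0 0 0 1;-1 82 0 0 0 0 1;-1 82 0 0 0 0 1;-1 82 -15 0 0 0 1;-1 82 -25 0 0 0 1;-1 82 -25 0 0 0 1;-1 82 -25 0 0 0 1"

```text
time_s: 6.4
ee_pos: [0.4542, 0.1791, 0.1316]
ee_rot: [-0.0, 0.724, 0.69, -0.0]
wrist_force: [0.4, -0.6, 0.3]
gripper_width: 0.0294
grip_force: 20.0
```

```bash
python3 - <<'E'
from h import *
s=env.read_state();print(s['time_s'],s['ee_pos'],s['ee_rot'],s['gripper_width'],s['wrist_force'])
c=snap('wrist','w2');c=snap('top','t2')
a=cv2.imread('pics/w2.png');b=cv2.imread('pics/t2.png')
cv2.imwrite('pics/m2.png',np.hstack([cv2.resize(a,(400,300)),cv2.resize(b[100:250+50,50:250+17],(400,370))[:300]]))
E
```

```text
6.4 [0.45422383 0.17907359 0.13159054] [-2.31029495e-05  7.23930111e-01  6.89873315e-01 -5.67734401e-05] 0.029404698240047888 [ 0.42951423 -0.57092102  0.28966781]
```

View pics/m2.png

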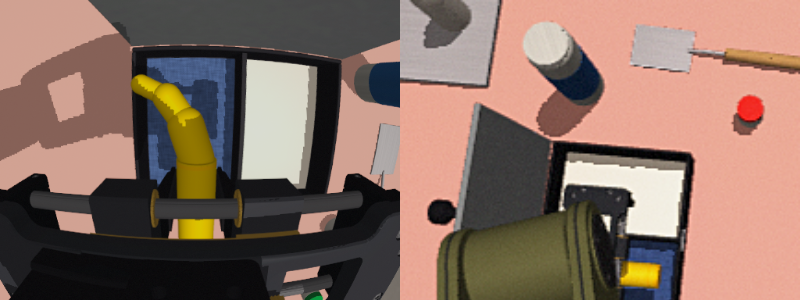

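```bash
python3 - <<'E'
from h import *
for z in(.3,.4,.5): print(z,[up('t2',p,z).round(3) for p in((74,232),(95,210),(160,212))])
c=snap('side','s2');b=cv2.imread('pics/s2.png');cv2.imwrite('pics/s2b.png',cv2.resize(b[20:260,0:300],(750,600)))
E
```

```text
0.3 [array([0.476, 0.307, 0.3  ]), array([0.517, 0.274, 0.3  ]), array([0.516, 0.156, 0.3  ])]
0.4 [array([0.472, 0.262, 0.4  ]), array([0.506, 0.233, 0.4  ]), array([0.506, 0.132, 0.4  ])]
0.5 [array([0.468, 0.216, 0.5  ]), array([0.496, 0.192, 0.5  ]), array([0.496, 0.109, 0.5  ])]
```

View pics/s2b.png

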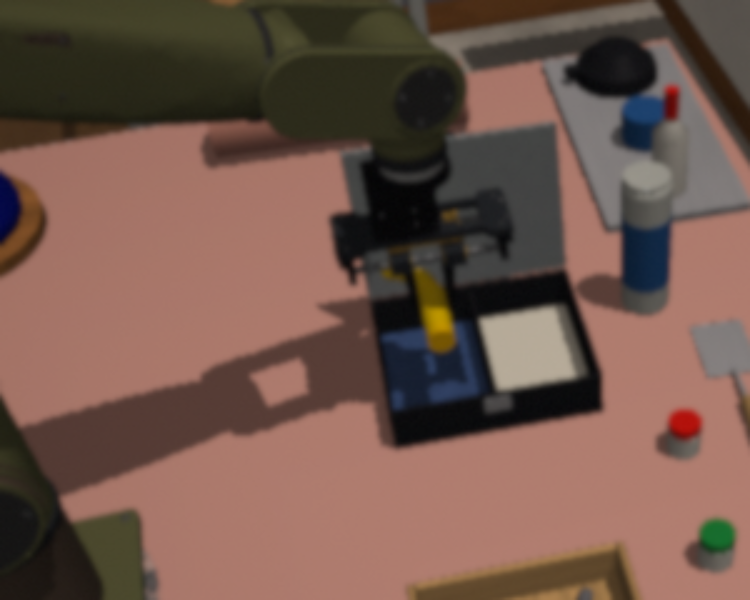

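The side view shows the horn over the blue bay and the wrist head well above the lid. Lower.

Call:
play_rows --increments "0 0 -20 0 0 0 1;0 0 -45 0 0 0 1;0 0 -70 0 0 0 1;0 0 -90 0 0 0 1;0 0 -102 0 0 0 1;0 0 -108 0 0 0 1;0 0 -112 0 0 0 1;0 0 -115 0 0 0 1;0 0 -116 0 0 0 1;0 0 -116 0 0 0 1"

```text
time_s: 7.8
ee_pos: [0.4544, 0.1793, 0.0159]
ee_rot: [0.0, 0.724, 0.69, 0.0]
wrist_force: [-0.2, -0.0, -1.1]
gripper_width: 0.0295
grip_force: 20.0
```

Call:
play_rows --increments "0 0 -1 0 0 0 1;0 0 -1 0 0 0 0.2;0 0 -1 0 0 0 0;0 0 -1 0 0 0 0;0 0 -1 0 0 0 0;0 0 10 0 0 0 0;0 0 35 0 0 0 0;0 0 70 0 0 0 0;0 0 110 0 0 0 0;0 0 130 0 0 0 0"

```text
time_s: 9.05
ee_pos: [0.4556, 0.1796, 0.1494]
ee_rot: [0.001, 0.724, 0.69, 0.002]
wrist_force: [-0.0, 0.3, -0.3]
gripper_width: 0.0476
grip_force: 0.0
```

Call:
play_rows --increments "15 -12 0 0 0 0 -0.37;45 -32 0 0 0 0 -0.37;80 -56 0 0 0 0 -0.37;115 -80 0 0 0 0 -0.37;150 -105 0 0 0 0 -0.37;185 -130 0 0 0 0 -0.37;212 -149 0 0 0 0 -0.37;228 -160 0 0 0 0 -0.37;233 -163 0 0 0 0 -0.37;233 -163 0 0 0 0 -0.37"

```text
time_s: 10.3
ee_pos: [0.6868, 0.0158, 0.1445]
ee_rot: [-0.001, 0.724, 0.69, -0.001]
wrist_force: [-0.3, 0.8, -0.1]
gripper_width: 0.0651
grip_force: 0.0
```

```bash
python3 - <<'E'
from h import *
s=env.read_state();print(s['time_s'],s['ee_pos'],s['ee_rot'],s['gripper_width'],s['wrist_force'])
snap('wrist','w3');snap('top','t3')
a=cv2.imread('pics/w3.png');b=cv2.imread('pics/t3.png')
cv2.imwrite('pics/m3.png',np.hstack([cv2.resize(a,(400,300)),cv2.resize(b[150:300,100:300],(400,300),interpolation=2)]))
E
```

```text
10.3 [0.68679009 0.01577405 0.14448361] [-6.75741765e-04  7.24011574e-01  6.89787226e-01 -6.05765775e-04] 0.06512474298965208 [-0.33210927  0.78571727 -0.11993936]
```

View pics/m3.png

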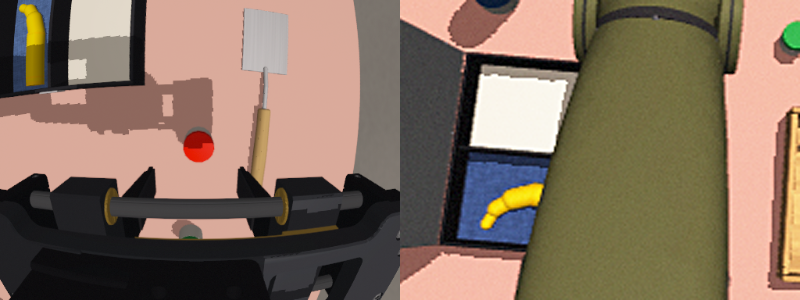

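```bash
python3 - <<'E'
from h import *
d=np.load('pics/w3.npz');K,T=d['mtx'],d['T']
def w(u,v,z):
    x=(u-K[0,2])/K[0,0];y=(v-K[1,2])/K[1,1];t=np.hypot(x,y)
    r=T[:3,:3]@[x/t*np.sin(t),-y/t*np.sin(t),-np.cos(t)]
    return (T[:3,3]+r*(z-T[2,3])/r[2]).round(4)
k=1.28
print(w(198.5*k,147*k,.045),w(262*k,150*k,.01),w(257*k,170*k,.01))
print(up('top0',(800/1.5625*0+431/1.5625,212/1.5625),.01),up('top0',(353/1.5625,204/1.5625),.01))
E
```

```text
[0.6895 0.0171 0.045 ] [ 7.778e-01 -2.000e-04  1.000e-02] [ 0.7713 -0.0295  0.01  ]
[ 0.76484137 -0.07949635  0.01      ] [0.77476    0.05841565 0.01      ]
```

Horn is lying in the blue bay; the red pot measures (0.689, 0.017), consistent with the first reading. Descend and grip.

Call:
play_rows --increments "2 1 -15 0 0 0 -0.37;2 1 -45 0 0 0 -0.37;2 1 -75 0 0 0 -0.37;2 1 -100 0 0 0 -0.37;2 1 -118 0 0 0 -0.37;2 1 -128 0 0 0 -0.37;2 1 -128 0 0 0 -0.37;2 1 -128 0 0 0 1;2 1 -128 0 0 0 1;2 1 -128 0 0 0 1"

```text
time_s: 11.65
ee_pos: [0.6897, 0.0172, 0.0185]
ee_rot: [0.0, 0.724, 0.69, 0.0]
wrist_force: [0.2, 0.1, 0.2]
gripper_width: 0.0402
grip_force: 0.0
```

Call:
play_rows --increments "0 0 0 0 0 0 1;0 0 0 0 0 0 1;0 0 0 0 0 0 1;0 0 10 0 0 0 1;0 0 30 0 0 0 1;0 0 55 0 0 0 1;0 0 85 0 0 0 1;0 0 115 0 0 0 1;0 0 125 0 0 0 1;0 0 125 0 0 0 1"

```text
time_s: 12.9
ee_pos: [0.6896, 0.0172, 0.1439]
ee_rot: [0.001, 0.724, 0.69, 0.001]
wrist_force: [-0.0, 0.1, -1.1]
gripper_width: 0.0377
grip_force: 20.0
```

Call:
play_rows --increments "-10 12 0 0 0 0 1;-28 34 0 0 0 0 1;-50 62 0 0 0 0 1;-75 92 0 0 0 0 1;-98 120 0 0 0 0 1;-115 141 0 0 0 0 1;-125 154 0 0 0 0 1;-129 158 0 0 0 0 1;-129 158 0 0 0 0 1;-129 158 0 0 0 0 1"

```text
time_s: 14.15
ee_pos: [0.5607, 0.1746, 0.1426]
ee_rot: [0.0, 0.724, 0.69, -0.0]
wrist_force: [0.9, 0.3, -0.7]
gripper_width: 0.0376
grip_force: 20.0
```

Call:
play_rows --increments "0 0 -15 0 0 0 1;0 0 -40 0 0 0 1;0 0 -65 0 0 0 1;0 0 -85 0 0 0 1;0 0 -100 0 0 0 1;0 0 -110 0 0 0 1;0 0 -115 0 0 0 1;0 0 -118 0 0 0 1;0 0 -119 0 0 0 1;0 0 -119 0 0 0 1"

```text
time_s: 15.4
ee_pos: [0.5605, 0.1753, 0.0241]
ee_rot: [0.0, 0.724, 0.69, 0.0]
wrist_force: [-0.4, -0.0, -0.3]
gripper_width: 0.0374
grip_force: 20.0
```

Call:
play_rows --increments "0 0 -1 0 0 0 1;0 0 -1 0 0 0 0.1;0 0 -1 0 0 0 0;0 0 -1 0 0 0 0;0 0 -1 0 0 0 0;0 0 10 0 0 0 0;0 0 35 0 0 0 0;0 0 75 0 0 0 0;0 0 125 0 0 0 0;0 0 175 0 0 0 0"

```text
time_s: 16.65
ee_pos: [0.56, 0.1752, 0.201]
ee_rot: [0.0, 0.724, 0.69, 0.0]
wrist_force: [0.4, -0.2, 0.3]
gripper_width: 0.0477
grip_force: 0.0
```

Call:
play_rows --increments "-5 -10 50 0 0 0 0;-15 -30 100 0 0 0 0.5;-30 -50 130 0 0 0 1;-50 -60 130 0 0 0 1;-80 -60 130 0 0 0 1;-105 -60 130 0 0 0 1;-105 -60 130 0 0 0 1;-105 -60 130 0 0 0 1;-105 -60 130 0 0 0 1;-105 -60 130 0 0 0 1"

```text
time_s: 17.9
ee_pos: [0.4556, 0.1152, 0.3284]
ee_rot: [-0.0, 0.724, 0.69, -0.0]
wrist_force: [0.2, -0.5, 0.1]
gripper_width: 0.0003
grip_force: 0.0
```

```bash
python3 - <<'E'
from h import *
s=env.read_state();print(s['time_s'],s['ee_pos'],s['ee_rot'],s['gripper_width'],s['wrist_force'],s['joint_pos'])
snap('wrist','w4');snap('side','s4')
a=cv2.imread('pics/w4.png');b=cv2.imread('pics/s4.png')
cv2.imwrite('pics/m4.png',np.hstack([cv2.resize(a,(400,300)),cv2.resize(b[50:200,100:300],(400,300),interpolation=2)]))
E
```

```text
17.9 [0.45561088 0.11518573 0.32838831] [-2.09598488e-04  7.23888750e-01  6.89916625e-01 -2.90114144e-04] 0.00033812156502705334 [ 0.22664957 -0.46632301  0.14360545] [ 1.33323886e-01 -3.30273380e-01  1.88182709e+00 -1.72031079e-06
  1.59075475e+00  1.81372316e-01]
```

View pics/m4.png

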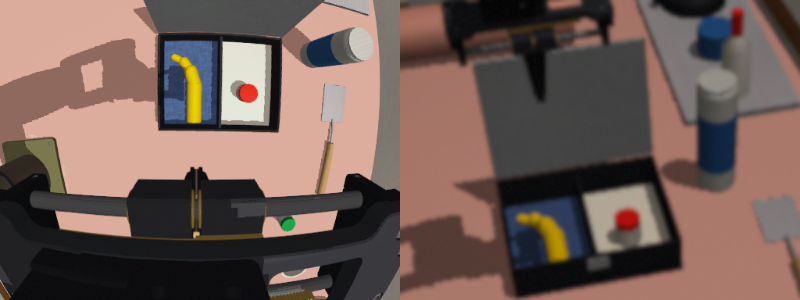

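Both items lie properly: the horn flat in the blue bay and the pot upright in the white bay. Now I'll go over the lid and behind it.

Call:
play_rows --increments "0 15 0 0 0 0 1;0 45 0 0 0 0 1;0 85 0 0 0 0 1;0 130 0 0 0 0 1;0 175 0 0 0 0 1;0 220 0 0 0 0 1;0 255 0 0 0 0 1;0 275 0 0 0 0 1;0 285 0 0 0 0 1;0 285 0 0 0 0 1"

```text
time_s: 19.25
ee_pos: [0.4552, 0.4002, 0.3286]
ee_rot: [0.0, 0.724, 0.69, -0.0]
wrist_force: [-0.4, -0.4, 0.1]
gripper_width: 0.0009
grip_force: 0.0
```

Call:
play_rows --increments "0 0 -15 0 0 0 1;0 0 -40 0 0 0 1;0 0 -65 0 0 0 1;0 0 -85 0 0 0 1;0 0 -100 0 0 0 1;0 0 -108 0 0 0 1;0 -20 -108 0 0 0 1;0 -40 -108 0 0 0 1;0 -55 -108 0 0 0 1;0 -60 -108 0 0 0 1"

```text
time_s: 20.5
ee_pos: [0.4555, 0.339, 0.2215]
ee_rot: [0.0, 0.724, 0.689, 0.001]
wrist_force: [0.7, -0.3, 0.4]
gripper_width: 0.0004
grip_force: 0.0
```

```bash
python3 - <<'E'
from h import *
s=env.read_state();p=s['ee_pos'];print(s['time_s'],p,s['wrist_force'])
H=np.array([.290,.060])
for q in np.arange(1.6,-.01,-.1):
    t=H+.165*np.array([-np.cos(q),np.sin(q)])+.008*np.array([np.sin(q),np.cos(q)])+[.010,0]
    print(round(q,2),((t-p[1:])*1000).round(0))
E
```

```text
20.5 [0.45554545 0.33900407 0.22145365] [ 0.67476118 -0.27977422  0.39925263]
1.6 [-26.   3.]
1.5 [-43.   4.]
1.4 [-59.   3.]
1.3 [-75.  -0.]
1.2 [-91.  -5.]
1.1 [-107.  -11.]
1.0 [-121.  -18.]
0.9 [-135.  -27.]
0.8 [-148.  -38.]
0.7 [-160.  -49.]
0.6 [-171.  -62.]
0.5 [-180.  -75.]
0.4 [-188.  -90.]
0.3 [-194. -105.]
0.2 [-199. -121.]
0.1 [-202. -137.]
-0.0 [-204. -153.]
```

Call:
play_rows --increments "0 -8 0 0 0 0 1;0 -16 0 0 0 0 1;0 -24 0 0 0 0 1;0 -32 0 0 0 0 1;0 -40 0 0 0 0 1;0 -48 0 0 0 0 1;0 -56 0 0 0 0 1;0 -64 0 0 0 0 1;0 -75 0 0 0 0 1;0 -83 -2 0 0 0 1"

```text
time_s: 21.75
ee_pos: [0.4552, 0.2565, 0.2188]
ee_rot: [0.0, 0.724, 0.69, 0.0]
wrist_force: [-0.1, 1.8, -0.7]
gripper_width: 0.0008
grip_force: 0.5
```

Call:
play_rows --increments "0 -8 -3 0 0 0 1;0 -16 -6 0 0 0 1;0 -24 -9 0 0 0 1;0 -31 -12 0 0 0 1;0 -38 -16 0 0 0 1;0 -45 -20 0 0 0 1;0 -52 -25 0 0 0 1;0 -59 -30 0 0 0 1;0 -65 -36 0 0 0 1;0 -71 -41 0 0 0 1"

```text
time_s: 23.0
ee_pos: [0.4551, 0.1858, 0.1772]
ee_rot: [-0.0, 0.724, 0.69, -0.0]
wrist_force: [0.7, 1.0, -0.3]
gripper_width: 0.0003
grip_force: 0.3
```

```bash
python3 - <<'E'
from h import *
s=env.read_state();p=s['ee_pos'];print(s['time_s'],p,s['wrist_force'])
snap('side','s5');snap('top','t5')
a=cv2.imread('pics/t5.png');b=cv2.imread('pics/s5.png')
cv2.imwrite('pics/m5.png',np.hstack([cv2.resize(a[120:300,50:290],(400,300)),cv2.resize(b[50:200,100:300],(400,300),interpolation=2)]))
E
```

```text
23.0 [0.45511208 0.18577415 0.1771775 ] [ 0.69439261  1.04828711 -0.30211465]
```

View pics/m5.png

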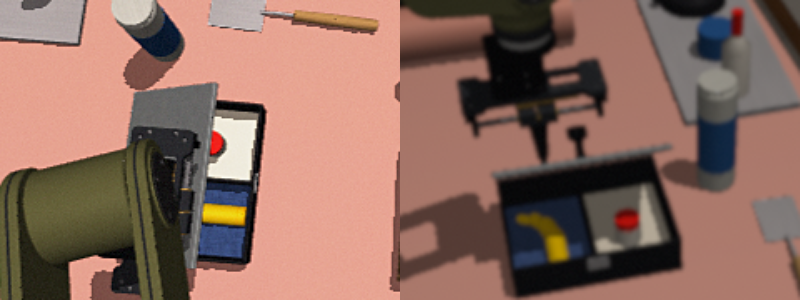

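The lid follows at about 0.75 rad, with small forces. Continue the arc.

Call:
play_rows --increments "0 -8 -7 0 0 0 1;0 -15 -14 0 0 0 1;0 -21 -22 0 0 0 1;0 -26 -30 0 0 0 1;0 -31 -38 0 0 0 1;0 -35 -46 0 0 0 1;0 -38 -54 0 0 0 1;0 -41 -62 0 0 0 1;0 -43 -70 0 0 0 1;0 -45 -77 0 0 0 1"

```text
time_s: 24.35
ee_pos: [0.4552, 0.1411, 0.1001]
ee_rot: [0.0, 0.724, 0.69, -0.0]
wrist_force: [-0.6, -0.2, 0.6]
gripper_width: 0.0002
grip_force: 0.2
```

Call:
play_rows --increments "0 -1 -5 0 0 0 1;0 -2 -10 0 0 0 1;0 -3 -15 0 0 0 1;0 -4 -19 0 0 0 1;0 -4 -23 0 0 0 1;0 -5 -26 0 0 0 1;0 -5 -28 0 0 0 1;0 -5 -30 0 0 0 1;0 -5 -31 0 0 0 1;0 -5 -32 0 0 0 1"

```text
time_s: 25.6
ee_pos: [0.4552, 0.1362, 0.0687]
ee_rot: [0.0, 0.724, 0.69, 0.0]
wrist_force: [-1.7, -0.9, 5.8]
gripper_width: 0.0003
grip_force: 2.9
```

Call:
play_rows --increments "0 0 -0.5 0 0 0 1;0 0 -1 0 0 0 1;0 0 -1.5 0 0 0 1;0 0 -1.5 0 0 0 1;0 0 -1.5 0 0 0 1;0 0 -1.5 0 0 0 1;0 0 -1.5 0 0 0 1;0 0 -1.5 0 0 0 1;0 0 -1.5 0 0 0 1;0 0 -1.5 0 0 0 1"

```text
time_s: 26.85
ee_pos: [0.4553, 0.1362, 0.0686]
ee_rot: [-0.0, 0.724, 0.69, -0.0]
wrist_force: [-5.1, -1.5, 10.1]
gripper_width: 0.0003
grip_force: 4.9
```

The lid is against its stop (10 N, no further travel). Retreat upward and check.

Call:
play_rows --increments "0 0 5 0 0 0 1;0 0 20 0 0 0 1;0 0 50 0 0 0 1;0 -20 90 0 0 0 1;0 -60 130 0 0 0 1;0 -105 150 0 0 0 1;0 -150 150 0 0 0 1;0 -195 150 0 0 0 1;0 -220 150 0 0 0 1;0 -220 150 0 0 0 1"

```text
time_s: 28.1
ee_pos: [0.4552, -0.085, 0.2179]
ee_rot: [0.0, 0.725, 0.689, 0.0]
wrist_force: [-0.0, 0.1, -0.1]
gripper_width: 0.0003
grip_force: 0.0
```

```bash
python3 - <<'E'
from h import *
s=env.read_state();p=s['ee_pos'];print(s['time_s'],p,s['wrist_force'],s['dq'].round(3))
snap('side','s6');snap('top','t6')
a=cv2.imread('pics/t6.png');b=cv2.imread('pics/s6.png')
cv2.imwrite('pics/m6.png',np.hstack([cv2.resize(a,(400,300)),cv2.resize(b[50:200,100:300],(400,300),interpolation=2)]))
E
```

```text
28.1 [ 0.45521055 -0.08503256  0.21786977] [-0.009373    0.12720265 -0.14003961] [ 0.042 -0.003  0.009  0.015  0.003  0.016]
```

View pics/m6.png

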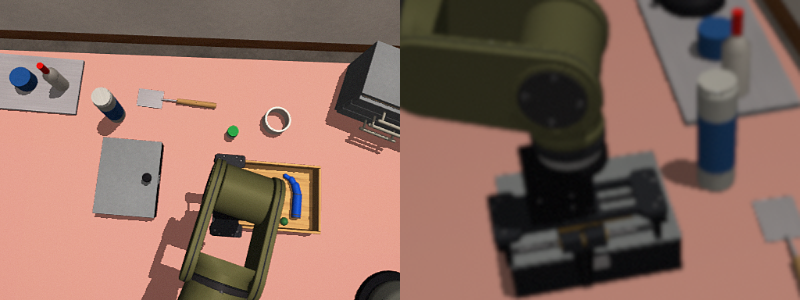

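The lid is closed flat with its knob at (146,178) in the left picture, and the other things are undisturbed. Handing in.

```bash
python3 -c "
from rig import env
print(env.finish_job())"
```

```text
the job is handed in; nothing more can be done
None
```

The job is handed in at about 28 s: the yellow horn lies flat in the blue bay, the red pot stands upright in the white bay, and the lid is pushed down to its stop, with nothing else seen to move in the pictures.

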